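Sweep the petri dishes into the collecting tray

TASK

Clear the three used petri dishes off the bench: with your fingertips gently sweep each one along the bench top through the open front of the steel tray, until it lies flat and wholly inside the tray. Only push them, never lift or squeeze them, and leave the roll of tape that lies in the same row, the timer and the pen where they are.

Things in the scene. Friction and masses are not known exactly. Their poses are not given: they have to be found in the camera images.
- tray: plain sheet-steel tray, three walls, fixed, open towards the robot. Inside 330 mm wide, 95 mm deep; walls 38 mm high with rim, 4 mm thick; floor a thin sheet level with the bench, no step: things slide in freely. Origin: on the bench at the middle of the open front; x points into the tray (back wall at x = 95 mm), y along the front to the left (side walls at y = +-164 mm), z up.
- dish_1: petri dish with clear lid lying flat, closed disc 61 mm in diameter and 15 mm high, amber contents, about 30 g; loose, it slides flat on the bench under a light push at its edge. Origin: centre of its underside, z up. The three dishes are alike.
- dish_2: petri dish with clear lid lying flat, closed disc 61 mm in diameter and 15 mm high, amber contents, about 30 g; loose, it slides flat on the bench under a light push at its edge. Origin: centre of its underside, z up. The three dishes are alike.
- dish_3: petri dish with clear lid lying flat, closed disc 61 mm in diameter and 15 mm high, amber contents, about 30 g; loose, it slides flat on the bench under a light push at its edge. Origin: centre of its underside, z up. The three dishes are alike.
- tape: roll of white tape lying flat, a ring 70 mm in diameter and 12 mm high with a brown core; loose. It lies in one of the four places of the row of dishes, which runs along the tray's front 75 to 110 mm before it with about 90 mm from centre to centre. Origin: centre of its underside. To be left alone.
- timer: white laboratory timer lying on its back left of the row, 62 x 66 x 18 mm, loose. Origin: centre of its underside. To be left alone.
- pen: thin white pen with a black cap lying right of the row, roughly along the tray's x axis, 142 mm long and 11 mm thick, loose. Origin: centre of its underside; its length runs along its own y axis. To be left alone.

How it is judged:
By the outcome, as a careful person would: the job done as asked, in the order asked, and still so for the second after the job is handed in, with the robot touching nothing.
It also fails if it takes over 64 s, if anything falls off the work surface, if the arm or the gripper's body presses on something with over 40 N, if the wrist force passes 120 N, or if a joint passes its speed limit or range.

ROBOT

A 7-joint arm with a two-finger parallel gripper is mounted at the origin on a cart in front of the work surface, level with it; the furniture and walls round the work are solid. World frame = base frame: x ahead of the robot, y to its left, z up, the work surface at z = 0. Lengths are in mm, angles in rad, forces in N, time in s.
With the tool pointing down it reaches from about 425 to 950 mm from the base axis. Payload 4.7 kg.
Tool frame: the origin (TCP) lies between the finger pads; the fingertips stand 25 mm ahead of it and the grasp point (between the pads) lies 6 mm ahead of it (bot.finger_overhang is the distance from the TCP to the fingertips, in mm); z points along the fingers, y is the line along which they close (so a half turn about z gives the same grasp; the last joint's range is limited). The gripper opens to 87 mm and grips with 3 to 60 N. Pads are 19 mm wide; open, the fingers measure 117 mm over their backs; the gripper's body (75 mm by 190 mm) begins 51 mm behind the grasp point.
Start: joints at [1.072, 0.469, -0.049, 1.532, 0.024, 1.141, -0.082], TCP at [305.623, -601.865, 247.573] pointing down, gripper open.
Joint ranges: [-2.59, 2.59], [-0.33, 1.99], [-1.39, 1.29], [0.1, 2.45], [-1.04, 4.18], [0.21, 1.99], [-2.66, 2.66]. Speed limits (rad/s): [2.57, 2.57, 3.14, 3.14, 3.14, 3.14, 3.14].

INTERFACE

Orientations are given as a 3x3 rotation matrix whose columns are the frame's x, y, z axes.
In Python, from station import bot gives the robot as it stands.
- The arm moves only by the tool move_arm, never from a script. Its argument "motion" is a list of rows, each a list of 3 entries, a list of its own where there are three numbers: the opening, from 0 (shut) to 1 (fully open), then the shift along the tool's x, y, z in m, then the turn, a rotation vector about the tool's x, y, z in degrees. In form: [[claw, [dx, dy, dz], [ax, ay, az]], ...]. A call has exactly 10 rows; each row is the pose to reach, as a shift and turn from the pose commanded when the call began, along the tool's axes at that moment; what a row does not reach only later rows make up. A row lasts 1/10 s, in which the tool goes at most 50 mm and 8.59 degrees, less where a joint would pass 70% of its speed; a pose out of reach is approached as far as the arm can. A call with a gripper value outside its range is refused whole. The fingers move at their own pace and stop on an object; "squeeze" is the grip in N (left out, the last holds). Time passes only in rows, so rows that repeat a pose let the fingers close, or fill a call up. It gives the time, the measured TCP pose, the force, the opening and the grip force at its end, in the units of the state.
- bot.get_obs(): the state, without advancing time (a new reading comes with each control period).
- bot.read_camera(name): name is "scene" or "top" or "wrist"; returns the picture (480x640x3 uint8, blue, green, red); there is no depth.
- bot.get_calibration(name): a dict with "camera_matrix" (3x3 intrinsics, pixels), "eye" and "attitude" of the camera in the world; the wrist camera has in their place "tool_from_camera" (4x4, takes a point from camera to tool coordinates, whose origin is the TCP and whose axes are the flange's). Camera axes: x right, y up, looking along -z (the intrinsics and any distortion apply to the point x, -y, -z); pixel columns grow to the right and rows downward; lengths in mm; the calibration is good to about 2 mm. A picture is of the moment at which its call begins: read the wrist's pose just before it. get_calibration takes no time and is no camera call.
- bot.job_done(): hands the job in; it is judged then, once.
The state is a dict: "time_s": time; "joint_pos": joint angles; "joint_velocities": joint speeds; "effort": joint torques, N m; "tcp_pos": TCP position; "eef_rot": TCP orientation; "contact_force": force on the tool from outside, world axes, zero at the start; "torque": the same for the moment, N m; "gripper_width": finger opening in mm; "gripper_force": force on a finger pad.
Only numpy, scipy, OpenCV 4.12 (cv2) and the standard library are available. Lean on these libraries where they do the work, as an engineer would, in place of code of your own. Each camera call takes 0.05 s, during which the arm holds its last target. There are 200 camera calls.

## Working session

There is one attempt and no reset: what is moved stays moved. The work goes in short steps, Python scripts to look and compute and a tool call to move; the robot and the scene stay as the last step left them, time stands still between calls to the robot, and variables do not carry over. Pictures are saved under pics/ and viewed, at most 10 in all, crops included, and the job is handed in when it is done.

Besides the shell and the picture viewer there is one more tool, called after ">>>" in YAML: its name, and indented under it one key for each argument. move_arm: Moves the arm, as the interface text tells. Its arguments: {"type":"object","properties":{"motion":{"type":"array","items":{"type":"array"}},"squeeze":{"type":"number"}},"required":["motion"]}

```bash
mkdir -p pics
python3 - <<'E'
from station import bot
import cv2
o=bot.get_obs();print(o['time_s'],o['tcp_pos'],o['eef_rot'],o['gripper_width'])
for n in('scene','top'):
    c=bot.get_calibration(n);print(n,c)
    cv2.imwrite(f'pics/{n}0.png',bot.read_camera(n))
E
```

```text
0.0 [ 305.33816353 -601.37124299  246.51289898] [[ 8.91635170e-01  4.52753572e-01 -9.62382119e-04]
 [ 4.52754585e-01 -8.91633578e-01  1.68759238e-03]
 [-9.40287326e-05 -1.94043964e-03 -9.99998113e-01]] 86.95797309142553
scene {'camera_matrix': array([[476.62644089,   0.        , 321.16214873],
       [  0.        , 476.62644089, 241.38639777],
       [  0.        ,   0.        ,   1.        ]]), 'eye': array([-96.49378621, 632.31819106, 585.31061294]), 'attitude': array([[-0.59841014,  0.45207099, -0.66146589],
       [-0.80083762, -0.31302293,  0.51056415],
       [ 0.02375725,  0.83525354,  0.54935155]])}
top {'camera_matrix': array([[494.47659514,   0.        , 311.54019145],
       [  0.        , 494.47659514, 236.17058318],
       [  0.        ,   0.        ,   1.        ]]), 'eye': array([458.7285133 , 138.27862014, 884.2051513 ]), 'attitude': array([[ 0.00961879,  0.993982  , -0.10912044],
       [-0.99933417,  0.01339628,  0.03393749],
       [ 0.03519506,  0.10872135,  0.99344903]])}
```

View pics/top0.png

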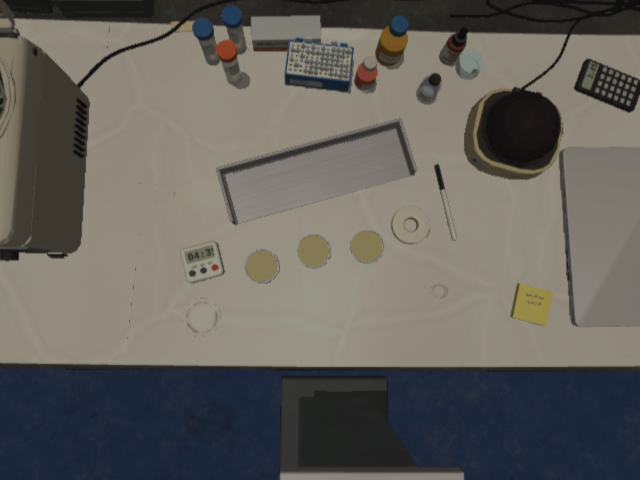

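View pics/scene0.png

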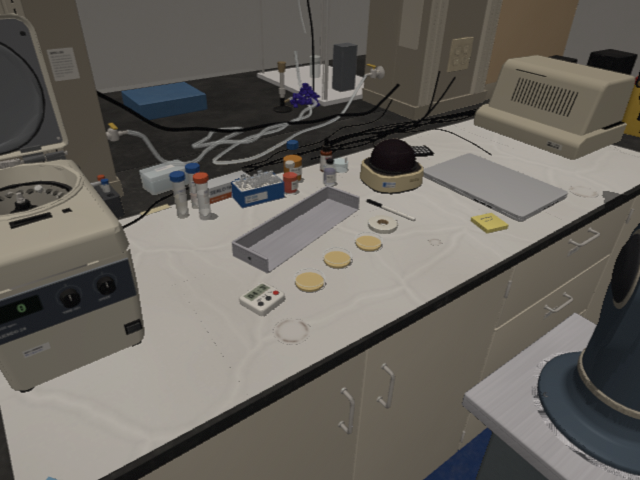

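The top view shows dishes at (262,266), (314,251) and (367,246). The tape is at (410,225), the timer at (202,262) and the pen at (446,202). The tray's front corners are at about (234,222) and (414,173).

```bash
cat > h.py <<'E'
import numpy as np,cv2
from station import bot
def ray(n,uv,z):
    c=bot.get_calibration(n);K=c['camera_matrix']
    d=np.linalg.inv(K)@[uv[0],uv[1],1];d=c['attitude']@[d[0],-d[1],-d[2]]
    e=c['eye'];return (e+d*(z-e[2])/d[2])[:2]
def dishes(n,im):
    h=cv2.cvtColor(im,cv2.COLOR_BGR2HSV)
    m=cv2.inRange(h,(15,60,90),(32,200,255))
    m=cv2.morphologyEx(m,cv2.MORPH_CLOSE,np.ones((3,3)))
    out=[]
    for c in cv2.findContours(m,cv2.RETR_EXTERNAL,cv2.CHAIN_APPROX_NONE)[0]:
        a=cv2.contourArea(c)
        if a<150: continue
        (u,v),ax,_=cv2.fitEllipse(c)
        out.append(((u,v),ax,ray(n,(u,v),11)))
    return out
E
python3 - <<'E'
from h import *
np.set_printoptions(precision=1,suppress=True)
for n in('top','scene'):
    for d in dishes(n,cv2.imread(f'pics/{n}0.png')): print(n,*[np.round(x,1) for x in d])
p=lambda u,v,z=0:ray('top',(u,v),z)
print('tape',p(410,225,12),'timer',p(202,262,18),'pen',p(437,166,6),p(454,239,6))
print('timer corners',[p(*q,18) for q in((182,250),(214,242),(222,274),(189,282))])
im=cv2.imread('pics/top0.png')
cv2.imwrite('pics/crop.png',cv2.resize(im[110:295,170:470],None,fx=2.66,fy=2.66,interpolation=cv2.INTER_CUBIC))
E
```

```text
top [531.9 304.3] [40.8 42.6] [ 438.1 -284.9]
top [260.9 265.6] [30.3 30.7] [501.4 197.1]
top [312.9 250.2] [30.2 30.3] [529.7 105.8]
top [366.5 245.7] [29.6 30.3] [538.8  10.3]
top [517.6 130.1] [82.9 90.1] [ 756.9 -270.7]
top [393.   39.4] [21.7 29.3] [926.8 -40.5]
scene [309.  281.4] [19.  27.7] [495.  202.8]
scene [336.7 259.1] [16.4 25.9] [522.9 112.3]
scene [368. 243.] [14.5 25. ] [531.5  17.8]
scene [488.9 222.5] [17.5 34.1] [ 433.7 -277.9]
scene [390.9 174.3] [35.1 60.8] [ 758.3 -268.6]
scene [632.6 118.5] [14.2 56.3] [  601.7 -1378.1]
scene [459.4  53.5] [20.5 40.2] [ 1698.1 -1701.2]
scene [521.   33.3] [56.7 95.8] [ 1902.7 -2599.7]
tape [577.1 -67.9] timer [506.1 298.9] pen [ 687.7 -120.5] [ 553.5 -149.1]
timer corners [array([526.6, 334.2]), array([541.3, 279.3]), array([485.7, 263.7]), array([471.2, 320.1])]
```

View pics/crop.png

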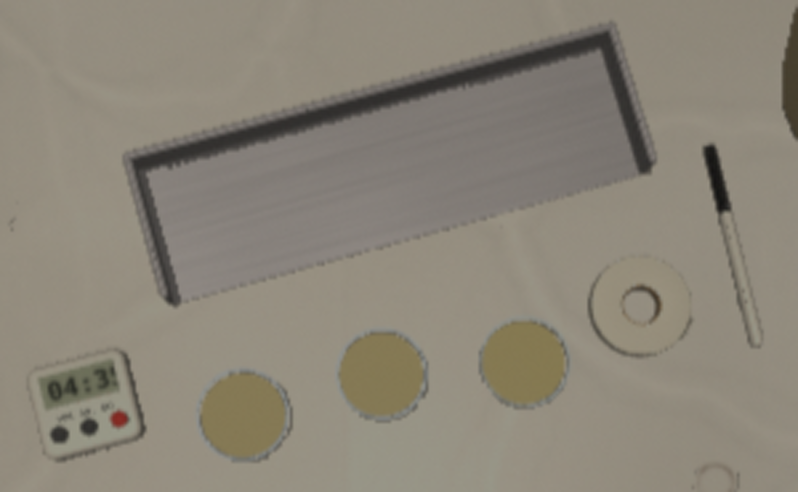

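The crop confirms the layout. The tray's wall ends are at crop (172,298) and (647,168), with back corners at (128,155) and (612,24). Next I work out the tray frame.

```bash
cat >> h.py <<'E'
def tool(p,R,w):  # world shift to tool axes (m)
    return np.round(R.T@(np.array(w)-p)/1000,3)
def yaw(R): return np.degrees(np.arctan2(R[1,0],R[0,0]))
E
python3 - <<'E'
from h import *
np.set_printoptions(precision=1,suppress=True)
f=lambda u,v,z:ray('top',(u/2.66+170,v/2.66+110),z)
L,R=f(172,298,38),f(647,168,38);BL,BR=f(130,157,38),f(611,27,38)
print(L,R,np.linalg.norm(L-R),'floor',f(180,302,0),f(642,175,0),BL,BR,np.linalg.norm(BL-L))
o=(L+R)/2;y=(L-R)/np.linalg.norm(L-R);x=np.array([y[1],-y[0]]);print('o',o,'yaw',np.degrees(np.arctan2(x[1],x[0])))
for q in((501.4,197.1),(529.7,105.8),(538.8,10.3),(577,-68),(506,299)):
    d=np.array(q)-o;print(q,d@x,d@y)
ob=bot.get_obs();print(yaw(ob['eef_rot']),tool(ob['tcp_pos'],ob['eef_rot'],(480,60,246)))
print(bot.get_calibration('wrist'))
E
```

```text
[574.3 241.8] [665.6 -68.6] 323.5713799154658 floor [576.9 241. ] [669.9 -74.4] [666.8 271.5] [761.5 -45.6] 97.15140639606746
o [620.   86.6] yaw 16.390767997021577
(501.4, 197.1) -82.58653833278858 139.49039339246735
(529.7, 105.8) -81.20032788985614 43.914986406109655
(538.8, 10.3) -99.41900388747698 -50.271742196670225
(577, -68) -84.86670539539269 -136.16912637452097
(506, 299) -49.41864176348886 235.95106225376148
26.92093352339848 [ 0.5 -0.5  0. ]
{'camera_matrix': array([[342.7,   0. , 321.2],
       [  0. , 342.7, 239. ],
       [  0. ,   0. ,   1. ]]), 'tool_from_camera': array([[   0. ,    1. ,    0.3,   76.6],
       [   1. ,   -0. ,   -0. ,   -1. ],
       [  -0. ,    0.3,   -1. , -136.4],
       [   0. ,    0. ,    0. ,    1. ]])}
```

>>> move_arm:
  motion:
    - [1, [0.03, -0.03, 0], [0, 0, 1]]
    - [1, [0.06, -0.06, 0], [0, 0, 2]]
    - [1, [0.09, -0.09, 0], [0, 0, 3]]
    - [1, [0.12, -0.12, 0], [0, 0, 4]]
    - [1, [0.155, -0.155, 0], [0, 0, 5]]
    - [1, [0.19, -0.19, 0], [0, 0, 6]]
    - [1, [0.225, -0.225, 0], [0, 0, 7]]
    - [1, [0.26, -0.26, 0], [0, 0, 8]]
    - [0.35, [0.29, -0.29, 0], [0, 0, 9]]
    - [0.35, [0.32, -0.32, 0], [0, 0, 10.5]]

```text
time_s: 1.1
tcp_pos: [446.1, -169.6, 247.4]
eef_rot: [[0.959, 0.282, -0.0], [0.282, -0.959, -0.0], [-0.0, 0.0, -1.0]]
contact_force: [1.1, -0.3, 0.7]
gripper_width: 77.8
gripper_force: 0.0
```

Run:
```python
from h import *
ob=bot.get_obs();print(ob['time_s'],ob['tcp_pos'],yaw(ob['eef_rot']),tool(ob['tcp_pos'],ob['eef_rot'],(450,75,246)),ob['gripper_width'])
```

```text
1.1 [ 446.07214104 -169.63558956  247.43304189] 16.39285098060248 [ 0.073 -0.234  0.001] 77.81753064885054
```

>>> move_arm:
  motion:
    - [0.35, [0.008, -0.025, 0], [0, 0, 0]]
    - [0.35, [0.016, -0.05, 0], [0, 0, 0]]
    - [0.35, [0.024, -0.08, 0], [0, 0, 0]]
    - [0.35, [0.032, -0.11, 0], [0, 0, 0]]
    - [0.35, [0.04, -0.14, 0], [0, 0, 0]]
    - [0.35, [0.05, -0.17, 0], [0, 0, 0]]
    - [0.35, [0.06, -0.2, 0], [0, 0, 0]]
    - [0.35, [0.068, -0.225, 0], [0, 0, 0]]
    - [0.35, [0.073, -0.234, 0], [0, 0, 0]]
    - [0.35, [0.073, -0.234, 0], [0, 0, 0]]

```text
time_s: 2.1
tcp_pos: [450.0, 74.3, 247.4]
eef_rot: [[0.958, 0.285, -0.0], [0.285, -0.958, 0.0], [-0.0, -0.0, -1.0]]
contact_force: [-0.0, -0.4, -0.7]
gripper_width: 30.6
gripper_force: 0.0
```

Run:
```python
from h import *
ob=bot.get_obs();im=bot.read_camera('wrist');cv2.imwrite('pics/w1.png',im)
np.savez('w1.npz',p=ob['tcp_pos'],R=ob['eef_rot'])
print(ob['time_s'],ob['tcp_pos'],yaw(ob['eef_rot']),ob['gripper_width'])
c=bot.get_calibration('wrist');print(c)
```

```text
2.1 [450.03960659  74.30074555 247.41245254] 16.56734959077084 30.555903725741082
{'camera_matrix': array([[342.70673539,   0.        , 321.21721024],
       [  0.        , 342.70673539, 238.99058818],
       [  0.        ,   0.        ,   1.        ]]), 'tool_from_camera': array([[ 1.05847051e-03,  9.60968541e-01,  2.76655641e-01,
         7.64542640e+01],
       [ 9.99998964e-01, -7.47379707e-04, -1.22990816e-03,
        -1.13806536e+00],
       [-9.75136242e-04,  2.76656656e-01, -9.60968337e-01,
        -1.36371308e+02],
       [ 0.00000000e+00,  0.00000000e+00,  0.00000000e+00,
         1.00000000e+00]])}
```

View pics/w1.png

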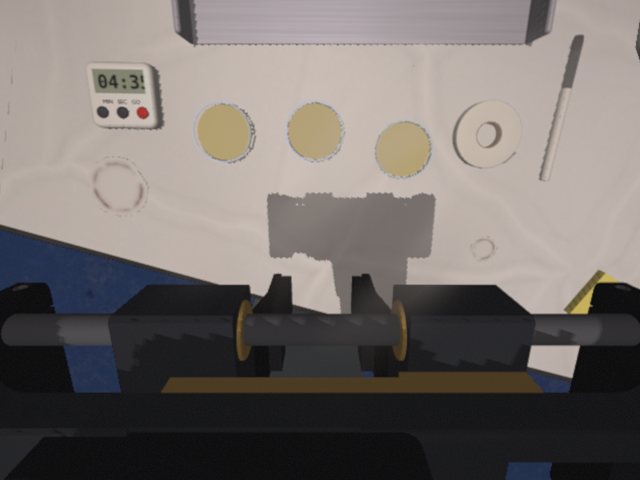

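The wrist view shows dishes at (224,132), (315,131) and (403,149), and the tape at (488,133). The tray's front floor edge runs from (194,43) to (532,44), so the tool yaw matches the tray.

```bash
cat >> h.py <<'E'
def wray(p,R,uv,z):
    c=bot.get_calibration('wrist');K=c['camera_matrix'];T=c['tool_from_camera']
    d=np.linalg.inv(K)@[uv[0],uv[1],1];d=R@T[:3,:3]@[d[0],-d[1],-d[2]]
    e=p+R@T[:3,3];return (e+d*(z-e[2])/d[2])[:2]
E
python3 - <<'E'
from h import *
s=np.load('w1.npz');p,R=s['p'],s['R'];im=cv2.imread('pics/w1.png')
L,Rr=wray(p,R,(194,43.5),0),wray(p,R,(533,44),0)
print(L,Rr,np.linalg.norm(L-Rr))
o=(L+Rr)/2;y=(L-Rr)/np.linalg.norm(L-Rr);x=np.array([y[1],-y[0]]);print('o',o,'yaw',np.degrees(np.arctan2(x[1],x[0])))
np.savez('tray.npz',o=o,x=x,y=y)
for uv,a,_ in dishes('top',im):
    if uv[1]<200 and 25<a[0]<70:
        q=wray(p,R,uv,12);d=q-o;print(np.round(uv),q,'tray',d@x,d@y)
for n,uv,z in(('tape',(488,133),12),('timer r',(160,128),18),('tcp',None,0)):
    q=wray(p,R,uv,z) if uv else p[:2];d=q-o;print(n,q,d@x,d@y)
E
```

```text
[575.85643638 245.47113575] [672.63194977 -79.89437752] 339.4528203157165
o [624.24419308  82.78837911] yaw 16.56438843818177
[403. 149.] [539.27441066  12.08789167] tray -101.59972395007478 -43.54215131909606
[223. 132.] [502.15118987 196.82383797] tray -84.51546389272332 144.1108034512417
[314. 131.] [530.17013461 106.58609628] tray -83.38542598051072 49.62993605174209
tape [579.55674899 -66.76849602] -85.47048314349685 -130.61019512711255
timer r [487.74407196 257.18848071] -81.11516815129639 206.07767466957043
tcp [450.03960659  74.30074555] -169.3948506225068 41.529055584234094
```

>>> move_arm:
  motion:
    - [0.35, [0.002, 0.03, 0.01], [0, 0, 0]]
    - [0.35, [0.004, 0.06, 0.03], [0, 0, 0]]
    - [0.35, [0.007, 0.08, 0.06], [0, 0, 0]]
    - [0.35, [0.009, 0.085, 0.09], [0, 0, 0]]
    - [0.35, [0.009, 0.085, 0.12], [0, 0, 0]]
    - [0.35, [0.009, 0.085, 0.15], [0, 0, 0]]
    - [0.35, [0.009, 0.085, 0.18], [0, 0, 0]]
    - [0.35, [0.009, 0.085, 0.2], [0, 0, 0]]
    - [0.35, [0.009, 0.085, 0.212], [0, 0, 0]]
    - [0.35, [0.009, 0.085, 0.216], [0, 0, 0]]

```text
time_s: 3.15
tcp_pos: [481.9, -7.1, 30.4]
eef_rot: [[0.96, 0.281, -0.002], [0.281, -0.96, -0.001], [-0.002, 0.0, -1.0]]
contact_force: [-0.5, -0.4, 0.6]
gripper_width: 30.6
gripper_force: 0.0
```

```bash
cat >> h.py <<'E'
def st():
    s=np.load('tray.npz');ob=bot.get_obs();d=ob['tcp_pos'][:2]-s['o']
    print(ob['time_s'],'tray tcp',np.round([d@s['x'],d@s['y'],ob['tcp_pos'][2]],1),yaw(ob['eef_rot']),ob['contact_force'],ob['gripper_width'])
E
python3 -c "
from h import *;st()
im=bot.read_camera('wrist');cv2.imwrite('pics/w2.png',im)"
```

```text
3.15 tray tcp [-162.   -45.5   30.4] 16.306736260182756 [-0.4894536  -0.4227281   0.63807409] 30.55775635934104
```

View pics/w2.png

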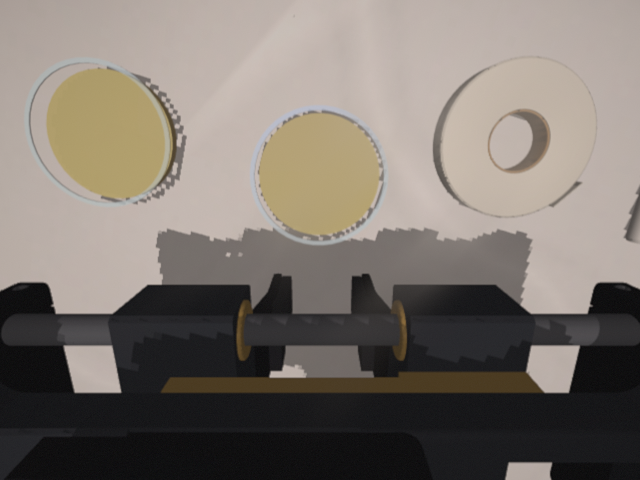

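The dish is at (319,175), centred between the fingertips at about 321. The tape and the neighbouring dish are clear of the fingers, so I'll push.

>>> move_arm:
  motion:
    - [0.35, [0.006, 0, 0], [0, 0, 0]]
    - [0.35, [0.014, 0, 0], [0, 0, 0]]
    - [0.35, [0.022, 0, 0], [0, 0, 0]]
    - [0.35, [0.03, 0, 0], [0, 0, 0]]
    - [0.35, [0.04, 0, 0], [0, 0, 0]]
    - [0.35, [0.05, 0, 0], [0, 0, 0]]
    - [0.35, [0.06, 0, 0], [0, 0, 0]]
    - [0.35, [0.07, 0, 0], [0, 0, 0]]
    - [0.35, [0.08, 0, 0], [0, 0, 0]]
    - [0.35, [0.09, 0, 0], [0, 0, 0]]

```text
time_s: 4.2
tcp_pos: [569.7, 20.1, 31.5]
eef_rot: [[0.959, 0.283, -0.0], [0.283, -0.959, -0.0], [-0.0, -0.0, -1.0]]
contact_force: [-0.3, -0.3, 0.2]
gripper_width: 30.3
gripper_force: 0.2
```

```bash
python3 -c "
from h import *;st()
im=bot.read_camera('wrist');cv2.imwrite('pics/w3.png',im);print([(d[0],d[1]) for d in dishes('top',im)])"
```

```text
4.2 tray tcp [-70.1 -44.5  31.5] 16.418992333703482 [-0.29768288 -0.27087058  0.16147696] 30.262263198607254
[((119.17778015136719, 290.8676452636719), (34.18966293334961, 74.84064483642578)), ((157.78775024414062, 272.9256591796875), (10.619125366210938, 56.467430114746094)), ((321.1720886230469, 222.49913024902344), (110.96430206298828, 114.51132202148438))]
```

View pics/w3.png

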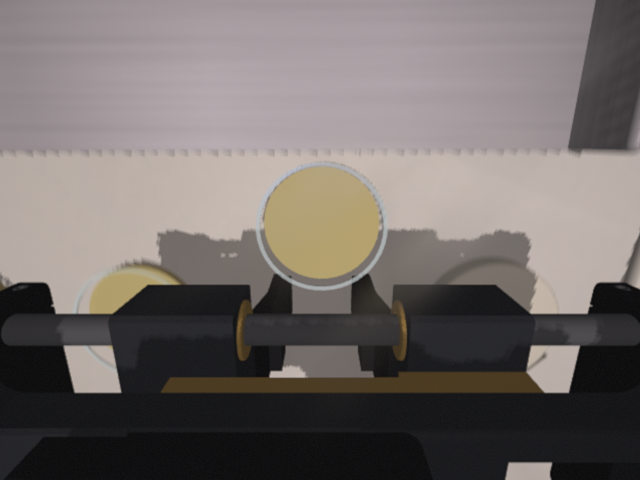

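The dish sits cradled at (322,225), with the tray edge at row 152. I'll measure the cradle offset from this picture.

```bash
python3 -c "
from h import *
ob=bot.get_obs();p,R=ob['tcp_pos'],ob['eef_rot']
for uv,z in(((321.2,222.5),12),((320,152),0)):
    q=wray(p,R,uv,z);print(R.T@np.r_[q-p[:2],0])"
```

```text
[39.5569868  -0.95839381  0.12195391]
[71.20508938 -1.5543967   0.21949121]
```

>>> move_arm:
  motion:
    - [0.35, [0.008, 0, 0], [0, 0, 0]]
    - [0.35, [0.018, 0, 0], [0, 0, 0]]
    - [0.35, [0.028, 0, 0], [0, 0, 0]]
    - [0.35, [0.038, 0, 0], [0, 0, 0]]
    - [0.35, [0.048, 0, 0], [0, 0, 0]]
    - [0.35, [0.058, 0, 0], [0, 0, 0]]
    - [0.35, [0.067, 0, 0], [0, 0, 0]]
    - [0.35, [0.074, 0, 0], [0, 0, 0]]
    - [0.35, [0.078, 0, 0], [0, 0, 0]]
    - [0.35, [0.08, 0, 0], [0, 0, 0]]

```text
time_s: 5.25
tcp_pos: [645.9, 42.6, 31.5]
eef_rot: [[0.959, 0.283, -0.0], [0.283, -0.959, -0.0], [-0.0, -0.0, -1.0]]
contact_force: [-0.6, -0.3, 0.2]
gripper_width: 30.5
gripper_force: 0.2
```

```bash
python3 -c "
from h import *;st()"
```

```text
5.25 tray tcp [  9.3 -44.7  31.5] 16.42220270840178 [-0.61770401 -0.26051733  0.18542073] 30.5459804231564
```

>>> move_arm:
  motion:
    - [0.35, [-0.012, 0, 0], [0, 0, 0]]
    - [0.35, [-0.024, 0, -0.02], [0, 0, 0]]
    - [0.35, [-0.04, 0, -0.05], [0, 0, 0]]
    - [0.35, [-0.065, -0.02, -0.06], [0, 0, 0]]
    - [0.35, [-0.09, -0.045, -0.06], [0, 0, 0]]
    - [0.35, [-0.12, -0.07, -0.06], [0, 0, 0]]
    - [0.35, [-0.145, -0.088, -0.06], [0, 0, 0]]
    - [0.35, [-0.154, -0.094, -0.06], [0, 0, 0]]
    - [0.35, [-0.154, -0.094, -0.05], [0, 0, 0]]
    - [0.35, [-0.154, -0.094, -0.04], [0, 0, 0]]

```text
time_s: 6.25
tcp_pos: [472.6, 88.4, 71.3]
eef_rot: [[0.96, 0.281, 0.002], [0.281, -0.96, -0.0], [0.002, 0.001, -1.0]]
contact_force: [1.2, 1.0, -0.8]
gripper_width: 30.6
gripper_force: 0.0
```

```bash
cat >> h.py <<'E'
def wd():
    st();ob=bot.get_obs();p,R=ob['tcp_pos'],ob['eef_rot'];im=bot.read_camera('wrist')
    for uv,a,_ in dishes('top',im):
        if uv[1]<260 and a[0]>50:
            q=wray(p,R,uv,12);s=np.load('tray.npz');d=q-s['o'];print('dish rel tcp',(R.T@np.r_[q-p[:2],0])[:2],'tray',d@s['x'],d@s['y'])
    return im
E
python3 -c "
from h import *;wd()"
```

```text
6.25 tray tcp [-143.7   48.6   71.3] 16.346350736925295 [ 1.22031743  0.95322678 -0.8497692 ] 30.56659711041185
dish rel tcp [ 60.17388848 -94.93300077] tray -83.19536895709054 143.3283706511132
dish rel tcp [61.80749445 -1.86393937] tray -81.9159425745961 50.253739582918385
```

>>> move_arm:
  motion:
    - [0.35, [0, -0.001, 0.02], [0, 0, 0]]
    - [0.35, [0, -0.001, 0.034], [0, 0, 0]]
    - [0.35, [0, -0.001, 0.04], [0, 0, 0]]
    - [0.35, [0.006, -0.001, 0.04], [0, 0, 0]]
    - [0.35, [0.014, -0.001, 0.04], [0, 0, 0]]
    - [0.35, [0.022, -0.001, 0.04], [0, 0, 0]]
    - [0.35, [0.03, 0, 0.04], [0, 0, 0]]
    - [0.35, [0.04, 0.001, 0.04], [0, 0, 0]]
    - [0.35, [0.05, 0.002, 0.04], [0, 0, 0]]
    - [0.35, [0.06, 0.003, 0.04], [0, 0, 0]]

```text
time_s: 7.3
tcp_pos: [530.8, 103.4, 31.7]
eef_rot: [[0.959, 0.283, 0.0], [0.283, -0.959, 0.0], [0.0, 0.0, -1.0]]
contact_force: [-1.0, -1.2, 0.4]
gripper_width: 30.3
gripper_force: 0.2
```

>>> move_arm:
  motion:
    - [0.35, [0.01, 0.001, 0], [0, 0, 0]]
    - [0.35, [0.02, 0.002, 0], [0, 0, 0]]
    - [0.35, [0.03, 0.003, 0], [0, 0, 0]]
    - [0.35, [0.04, 0.004, 0], [0, 0, 0]]
    - [0.35, [0.05, 0.005, 0], [0, 0, 0]]
    - [0.35, [0.06, 0.006, 0], [0, 0, 0]]
    - [0.35, [0.07, 0.007, 0], [0, 0, 0]]
    - [0.35, [0.08, 0.008, 0], [0, 0, 0]]
    - [0.35, [0.087, 0.008, 0], [0, 0, 0]]
    - [0.35, [0.09, 0.008, 0], [0, 0, 0]]

```text
time_s: 8.3
tcp_pos: [619.3, 121.2, 31.5]
eef_rot: [[0.959, 0.283, 0.001], [0.283, -0.959, 0.0], [0.001, -0.0, -1.0]]
contact_force: [-0.3, 0.3, 1.0]
gripper_width: 30.6
gripper_force: 0.2
```

```bash
python3 -c "
from h import *;wd()"
```

```text
8.3 tray tcp [ 6.2 38.3 31.5] 16.413626365619887 [-0.32409384  0.27633162  1.02327555] 30.561111125646796
dish rel tcp [39.62396224 -0.90788474] tray 45.80495429535337 39.079456262352736
dish rel tcp [43.09574272 80.03892913] tray 49.0637286347743 -41.8762126475848
```

>>> move_arm:
  motion:
    - [0.35, [-0.012, 0, 0], [0, 0, 0]]
    - [0.35, [-0.024, 0, -0.02], [0, 0, 0]]
    - [0.35, [-0.04, 0, -0.05], [0, 0, 0]]
    - [0.35, [-0.065, -0.025, -0.06], [0, 0, 0]]
    - [0.35, [-0.09, -0.05, -0.06], [0, 0, 0]]
    - [0.35, [-0.12, -0.08, -0.06], [0, 0, 0]]
    - [0.35, [-0.143, -0.098, -0.06], [0, 0, 0]]
    - [0.35, [-0.151, -0.105, -0.06], [0, 0, 0]]
    - [0.35, [-0.151, -0.105, -0.05], [0, 0, 0]]
    - [0.35, [-0.151, -0.105, -0.04], [0, 0, 0]]

```text
time_s: 9.35
tcp_pos: [445.2, 178.2, 71.1]
eef_rot: [[0.96, 0.281, 0.002], [0.281, -0.96, -0.0], [0.002, 0.001, -1.0]]
contact_force: [-0.0, -0.8, 0.5]
gripper_width: 30.6
gripper_force: 0.0
```

```bash
python3 -c "
from h import *;wd()"
```

```text
9.35 tray tcp [-144.4  142.5   71.1] 16.330747666782017 [-0.02175216 -0.7508133   0.50469199] 30.649525652726883
dish rel tcp [61.44421401 -3.53321911] tray -82.9832332990703 145.81804472046392
```

>>> move_arm:
  motion:
    - [0.35, [0, -0.002, 0.02], [0, 0, 0]]
    - [0.35, [0, -0.002, 0.034], [0, 0, 0]]
    - [0.35, [0, -0.002, 0.04], [0, 0, 0]]
    - [0.35, [0.006, -0.002, 0.04], [0, 0, 0]]
    - [0.35, [0.014, -0.002, 0.04], [0, 0, 0]]
    - [0.35, [0.022, -0.002, 0.04], [0, 0, 0]]
    - [0.35, [0.03, -0.001, 0.04], [0, 0, 0]]
    - [0.35, [0.04, 0.002, 0.04], [0, 0, 0]]
    - [0.35, [0.05, 0.005, 0.04], [0, 0, 0]]
    - [0.35, [0.06, 0.008, 0.04], [0, 0, 0]]

```text
time_s: 10.4
tcp_pos: [504.8, 188.1, 31.7]
eef_rot: [[0.959, 0.282, 0.0], [0.282, -0.959, -0.0], [0.0, 0.0, -1.0]]
contact_force: [-1.0, 0.3, 0.1]
gripper_width: 30.4
gripper_force: 0.2
```

```bash
python3 -c "
from h import *;wd()"
```

```text
10.4 tray tcp [-84.4 135.   31.7] 16.399330965289124 [-0.99594163  0.31818526  0.07817181] 30.440344470934246
dish rel tcp [39.64338377 -0.98807232] tray -44.77528976049723 135.89782212017633
dish rel tcp [118.50099882  94.19632681] tray 33.8077980624602 40.48663921716407
```

>>> move_arm:
  motion:
    - [0.35, [0.01, 0.003, 0], [0, 0, 0]]
    - [0.35, [0.02, 0.006, 0], [0, 0, 0]]
    - [0.35, [0.03, 0.009, 0], [0, 0, 0]]
    - [0.35, [0.04, 0.011, 0], [0, 0, 0]]
    - [0.35, [0.05, 0.013, 0], [0, 0, 0]]
    - [0.35, [0.06, 0.015, 0], [0, 0, 0]]
    - [0.35, [0.07, 0.017, 0], [0, 0, 0]]
    - [0.35, [0.08, 0.019, 0], [0, 0, 0]]
    - [0.35, [0.087, 0.02, 0], [0, 0, 0]]
    - [0.35, [0.091, 0.02, 0], [0, 0, 0]]

```text
time_s: 11.45
tcp_pos: [597.5, 194.8, 31.5]
eef_rot: [[0.959, 0.282, 0.0], [0.282, -0.959, -0.0], [0.0, 0.0, -1.0]]
contact_force: [-0.7, -0.1, -0.2]
gripper_width: 30.4
gripper_force: 0.1
```

```bash
python3 -c "
from h import *;wd()"
```

```text
11.45 tray tcp [  6.3 115.   31.5] 16.390972457475467 [-0.68390992 -0.12511618 -0.2383671 ] 30.41748052760218
dish rel tcp [39.65554124 -0.90270519] tray 45.926496770181735 115.77614807936396
dish rel tcp [40.05954943 73.87744573] tray 46.10416789235387 40.99511640245866
dish rel tcp [ 44.3386063  141.13306563] tray 50.17964435024197 -26.273147285118135
```

>>> move_arm:
  motion:
    - [0.35, [-0.012, 0, 0], [0, 0, 0]]
    - [0.35, [-0.024, 0, -0.01], [0, 0, 0]]
    - [0.35, [-0.04, 0, -0.04], [0, 0, 0]]
    - [0.35, [-0.06, 0.01, -0.07], [0, 0, 0]]
    - [0.35, [-0.08, 0.03, -0.1], [0, 0, 0]]
    - [0.35, [-0.1, 0.05, -0.13], [0, 0, 0]]
    - [0.35, [-0.12, 0.065, -0.16], [0, 0, 0]]
    - [0.35, [-0.13, 0.075, -0.18], [0, 0, 0]]
    - [0.35, [-0.13, 0.075, -0.19], [0, 0, 0]]
    - [0.35, [-0.13, 0.075, -0.19], [0, 0, 0]]

```text
time_s: 12.5
tcp_pos: [493.2, 86.6, 223.1]
eef_rot: [[0.959, 0.283, 0.004], [0.283, -0.959, 0.0], [0.003, 0.001, -1.0]]
contact_force: [0.2, 0.8, 0.7]
gripper_width: 30.7
gripper_force: 0.0
```

```bash
python3 -c "
from h import *;im=wd();cv2.imwrite('pics/end.png',im)"
```

```text
12.5 tray tcp [-124.6   41.   223.1] 16.41598551716879 [0.23353621 0.77966973 0.71236018] 30.717447106046517
dish rel tcp [167.17559844   1.30459574] tray 42.61534326163784 39.25497999393858
dish rel tcp [167.30558148 -74.43982931] tray 42.941513606422774 114.9988424556131
dish rel tcp [170.86475428  83.30092572] tray 46.09212819530311 -42.75067221788032
```

View pics/end.png

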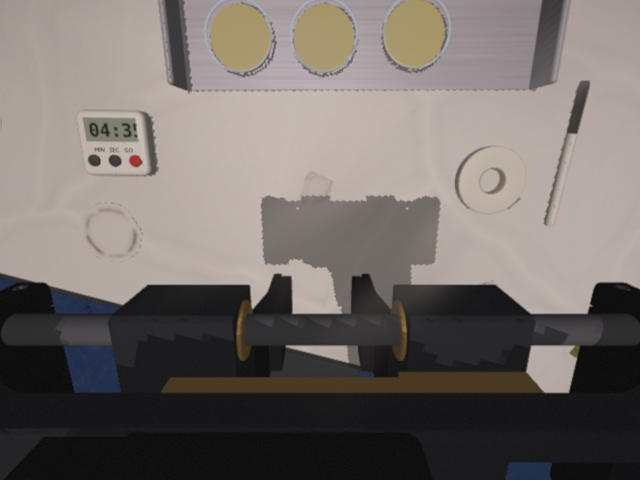

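The three dishes, at (239,37), (325,38) and (415,33), lie flat and wholly inside the tray's front edge at row 90. The tape, timer and pen have not moved, and the arm is clear, so I'll hand in the job.

```bash
python3 -c "
from station import bot;print(bot.job_done())"
```

```text
the job is handed in; nothing more can be done
None
```

All three dishes were pushed flat and wholly into the tray, the tape, timer and pen look undisturbed in the final wrist view, and I handed the job in at about 12.6 s.

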